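# Shut and latch the emergency instrument case

### The job

Shut the aluminium instrument case: press its lid down until it is fully closed, then push each of the two latch levers on its front down past centre so that it snaps flat against the case. Work with the fingertips only: grip and lift nothing, do not raise the lid further, leave the case where it stands, and do not disturb the things around it.

Things in the scene. Friction and masses are not known exactly. Their poses are not given: they have to be found in the camera images.
- case: aluminium instrument case, loose on rubber feet, about 3 kg: 200 deep (x) x 300 wide (y) x 126 mm high with the lid shut (seam 101 mm up). Origin: centre of its underside, z up. Its -x side is the front, more or less facing the robot, with two latches and a folded carrying handle between them; lid hinged along the top of its +x side. The latches' keepers stand 13 mm out from the lid's front.
- lid (a joint): lid angle (rad): 0 = shut, grows as its front edge rises. Starts ajar (0.3 to 0.65); stiff hinges hold it wherever it is left; a few newtons down near its front edge close it. Pressing straight down 140 mm in front of the hinge line meets the lid at every starting angle.
- lid_front (a point): middle of the lid's front top edge (moves with the lid): 200 mm from the hinge line, 126 mm above the worktop when shut
- lid_hinge (a point): middle of the lid's hinge line, 102 mm above the worktop; the lid's flat top lies 24 mm above it when shut
- left_latch (a joint): left latch lever (+y side of the front), rad: 0 = open at its stop (start), pointing out from the front 25 deg above level; grows swinging outward and down: level 0.44, dead centre 1.05 (35 deg below level), closed 1.92 (hanging flat on the front). Over-centre spring: before dead centre it springs back open, past it it snaps shut by itself. Needs about 8 N down at 35 mm from the pivot.
- left_pivot (a point): pivot pin of the left latch (along the case's y), fixed to the case: 12 mm out from the front face, 76 mm above the worktop, 85 mm to the case's +y side. Pressing straight down on the lever 35 mm out from this pin, to 30 mm below it, carries the lever past dead centre.
- left_tip (a point): free end of the left latch lever (moves with it), 60 mm from the pivot. The lever is a bare steel plate 30 mm wide; its upper face lies 6 mm above the line from the pivot. A thin wire bail stands up above the lever's root, 20 mm out from the case's front, and follows the lever.
- right_latch (a joint): right latch lever (-y side of the front), rad: 0 = open at its stop (start), pointing out from the front 25 deg above level; grows swinging outward and down: level 0.44, dead centre 1.05 (35 deg below level), closed 1.92 (hanging flat on the front). Over-centre spring: before dead centre it springs back open, past it it snaps shut by itself. Needs about 8 N down at 35 mm from the pivot.
- right_pivot (a point): pivot pin of the right latch (along the case's y), fixed to the case: 12 mm out from the front face, 76 mm above the worktop, 85 mm to the case's -y side. Pressing straight down on the lever 35 mm out from this pin, to 30 mm below it, carries the lever past dead centre.
- right_tip (a point): free end of the right latch lever (moves with it), 60 mm from the pivot. The lever is a bare steel plate 30 mm wide; its upper face lies 6 mm above the line from the pivot. A thin wire bail stands up above the lever's root, 20 mm out from the case's front, and follows the lever.
- bottle: white plastic disinfectant bottle with a cap, 56 mm across, 160 mm high, loose, standing beside the case; origin at the centre of its underside. To be left alone.
- carton: small cardboard carton, 60 x 90 x 45 mm high, loose, beside the case; origin at the centre of its underside. To be left alone.
- tape: roll of blue-grey fabric tape lying flat, 80 mm across, 25 mm high, loose, beside the case; origin at the centre of its underside. To be left alone.
- bowl: small steel bowl, 84 mm across the rim, 45 mm high, loose, beside the case; origin at the centre of its underside. To be left alone.

How it is judged:
On the way, in this order (a step that is already met when the one before it is completed fails the run):
1. the lid is shut (within 0.03 rad) (value of joint lid below 0.03 rad), for 0.2 s.
2. with the lid shut, both latch levers have snapped closed (beyond 1.75 rad) (value of joint lid below 0.03 rad and value of joint each of left_latch, right_latch above 1.75 rad), for 0.2 s.
At the end, for the whole second after the job is handed in: The lid is shut (within 0.03 rad), both latch levers are snapped closed (beyond 1.75 of 1.92 rad) and at rest, the case stands flat within 40 mm of where it began, and the bottle, carton, tape and bowl stand upright within 30 mm of where they began (all of step 2 and velocity of joint each of left_latch, right_latch below 0.1 rad/s and linear speed of case below 0.01 m/s and distance of case from where it was at the start of the episode below 0.04 m and angle between case's own z axis and vertical below 0.05 rad and distance of each of bottle, carton, tape, bowl from where it was at the start of the episode below 0.03 m and angle between each of bottle, carton, tape, bowl's own z axis and vertical below 0.1 rad); the robot touches nothing.
It fails at once if a latch lever is flipped past centre while the lid is still ajar (over 0.05 rad) (value of joint lid above 0.05 rad and value of joint any of left_latch, right_latch above 1.05 rad).
It fails at once if the lid is raised further (beyond 0.75 rad) (value of joint lid above 0.75 rad).
It fails at once if the case is lifted (10 mm), tipped (0.1 rad) or shoved more than 40 mm (height (world z) of case above 0.01 m or angle between case's own z axis and vertical above 0.1 rad or distance of case from where it was at the start of the episode above 0.04 m).
It fails at once if a thing beside the case is shifted more than 30 mm, lifted or tipped over (distance of any of bottle, carton, tape, bowl from where it was at the start of the episode above 0.03 m or angle between any of bottle, carton, tape, bowl's own z axis and vertical above 0.3 rad).
It also fails if it takes over 46 s, if anything falls off the work surface, if the arm or the gripper's body presses on something with over 40 N, if the wrist force passes 120 N, or if a joint passes its speed limit or range.

### The arm

A 7-joint arm with a two-finger parallel gripper is mounted at the origin on the work surface. World frame = base frame: x ahead of the robot, y to its left, z up, the work surface at z = 0. Lengths are in m, angles in rad, forces in N, time in s.
With the tool pointing down it reaches from about 0.4 to 0.85 m from the base axis. Payload 4.5 kg.
Tool frame: the origin (TCP) lies between the finger pads; the fingertips stand 11 mm ahead of it and the grasp point (between the pads) lies 8 mm behind it (r.tip_reach is the distance from the TCP to the fingertips, in m); x points along the fingers, y is the direction in which the jaws open and shut, and the axes are right-handed (so a half turn about x gives the same grasp; the last joint's range is limited). The gripper opens to 88 mm and grips with 3 to 60 N. Pads are 18 mm wide; open, the fingers measure 123 mm over their backs; the gripper's body (75 mm by 187 mm) begins 45 mm behind the grasp point.
Start: joints at [1.175, 0.689, -0.195, 1.565, 0.157, 0.902, -0.215], TCP at [0.26, -0.568, 0.225] pointing down, gripper open.
Joint ranges: [-3.01, 3.01], [-0.46, 2.08], [-1.47, 1.51], [0.13, 2.56], [-1, 4.14], [0.04, 2.09], [-2.66, 2.66]. Speed limits (rad/s): [2.57, 2.57, 3.14, 3.14, 3.14, 3.14, 3.14].

### API

Orientations are given as a unit quaternion [x, y, z, w].
In Python, from plant import r gives the robot as it stands.
- The arm moves only by the tool drive_tool, never from a script. Its argument "deltas" is a list of rows, each a list of 3 entries, a list of its own where there are three numbers: the turn, a rotation vector about the tool's x, y, z in degrees, then the shift along the tool's x, y, z in cm, then the finger opening in cm, from 0 to 8.81. A call has 1 to 12 rows; each row shifts and turns the commanded pose from where the row before left it, along the tool's axes as they then stand; what a row does not reach is not made up. A row lasts 1/12 s, in which the tool goes at most 41.7 mm and 7.16 degrees, less where a joint would pass 70% of its speed; a pose out of reach is approached as far as the arm can. A call is refused whole if a number of a shift passes 4.17 or a number of a turn 7.16, either way. A call with a gripper value outside its range is refused whole. The fingers move at their own pace and stop on an object; "force" is the grip in N (left out, the last holds). Time passes only in rows, so rows that do not move let the fingers close. It gives the time, the measured TCP pose, the force and the opening at its end, in the units of the state.
- r.get_state(): the state, without advancing time (a new reading comes with each control period).
- r.snapshot(name): name is "side" or "top"; returns a dict with "color" (420x560x3 uint8, red, green, blue), "fov_y" (degrees; the focal length in pixels is half the picture's height over the tangent of half this angle, whatever the lens; pixels are square), "cx", "cy" (the principal point, pixels), "k1" (the pictures are not rectified: a ray, as slopes to the right and down, at radius r is drawn at 1 + k1 r^2 times it, then the intrinsics apply), "extrinsics" (4x4, takes a point from world to camera coordinates). Camera axes: x right, y up, looking along -z (the intrinsics and any distortion apply to the point x, -y, -z); pixel columns grow to the right and rows downward; lengths in m; the calibration is good to about 2 mm. A picture is of the moment at which its call begins. There is no depth.
- r.finish_job(): hands the job in, once; it reports no verdict.
The state is a dict: "clock": time; "q": joint angles; "qd": joint speeds; "joint_torque": joint torques, N m; "tool_pos": TCP position; "eef_rot": TCP orientation; "contact_force": force on the tool from outside, world axes, zero at the start; "moment": the same for the moment, N m; "opening": opening from 0.0 (shut) to 1.0 (fully open).
Only numpy, scipy, OpenCV 4.12 (cv2) and the standard library are available. Lean on these libraries where they do the work, as an engineer would, in place of code of your own. Each camera call takes 0.05 s, during which the arm holds its last target. There are 200 camera calls.

## Working session

There is one attempt and no reset: what is moved stays moved. The work goes in short steps, Python scripts to look and compute and a tool call to move; the robot and the scene stay as the last step left them, time stands still between calls to the robot, and variables do not carry over. Pictures are saved under pics/ and viewed, about 8 in all and at most 12, crops included, and the job is handed in when it is done.

Besides the shell and the picture viewer there is one more tool, called after ">>>" as name(argument=value, ...), one argument or row to a line, values as JSON. drive_tool: Moves the arm, as the interface text tells. Its arguments: {"type":"object","properties":{"deltas":{"type":"array","items":{"type":"array"}},"force":{"type":"number"}},"required":["deltas"]}

```bash
mkdir -p pics; ls; python3 - <<'E'
from plant import r
import cv2
s=r.get_state(); print(s)
for n in("side","top"):
    d=r.snapshot(n); cv2.imwrite(f"pics/{n}0.png",d["color"][:,:,::-1]); print(n,{k:v for k,v in d.items() if k!="color"})
E
```

```text
pics
{'clock': 0.0, 'q': array([ 1.17481851,  0.6899644 , -0.19452403,  1.56636008,  0.15730934,
        0.90248973, -0.21507398]), 'qd': array([-0.00040402,  0.00197828,  0.00036367,  0.00045231,  0.00071466,
       -0.00093781, -0.00045094]), 'joint_torque': array([ 2.70157607e-04, -5.27549815e+01, -1.26691595e+00, -1.53426558e+01,
       -5.27223281e-02,  6.48398098e-03,  1.66529562e-04]), 'tool_pos': array([ 0.26009772, -0.56757925,  0.22431826]), 'eef_rot': array([-0.69064942, -0.15144565,  0.69101779, -0.15020656]), 'contact_force': array([-0.0550448 , -0.63941237,  0.13385997]), 'moment': array([-0.04436019,  0.0071787 , -0.02199896]), 'opening': 1.0007893353224528}
side {'fov_y': 42.574988748091776, 'cx': 279.66847645400156, 'cy': 200.28984318853182, 'k1': -0.06751384255857185, 'extrinsics': array([[-0.85332336, -0.5213678 ,  0.00385605,  0.50948052],
       [ 0.34954479, -0.56658155,  0.74619286, -0.27552799],
       [-0.38685616,  0.63809166,  0.66571866, -0.92230929],
       [ 0.        ,  0.        ,  0.        ,  1.        ]])}
top {'fov_y': 53.45634276750902, 'cx': 278.4626995130659, 'cy': 207.7055500808145, 'k1': -0.07357710904962263, 'extrinsics': array([[ 0.01442642, -0.99974854,  0.01716773,  0.00567947],
       [ 0.98333589,  0.01729726,  0.18097331, -0.59533107],
       [-0.18122475,  0.01427085,  0.98333816, -1.02466332],
       [ 0.        ,  0.        ,  0.        ,  1.        ]])}
```

```bash
python3 - <<'E'
import cv2
for n in("side","top"):
    im=cv2.imread(f"pics/{n}0.png"); cv2.imwrite(f"pics/{n}0b.png",cv2.resize(im,(784,588),interpolation=cv2.INTER_CUBIC))
E
```

```text
(no output)
```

View pics/side0b.png

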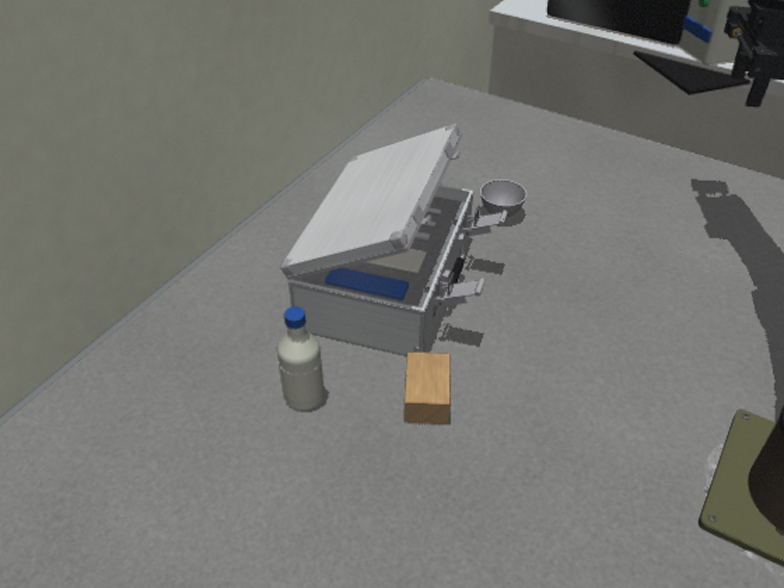

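View pics/top0b.png

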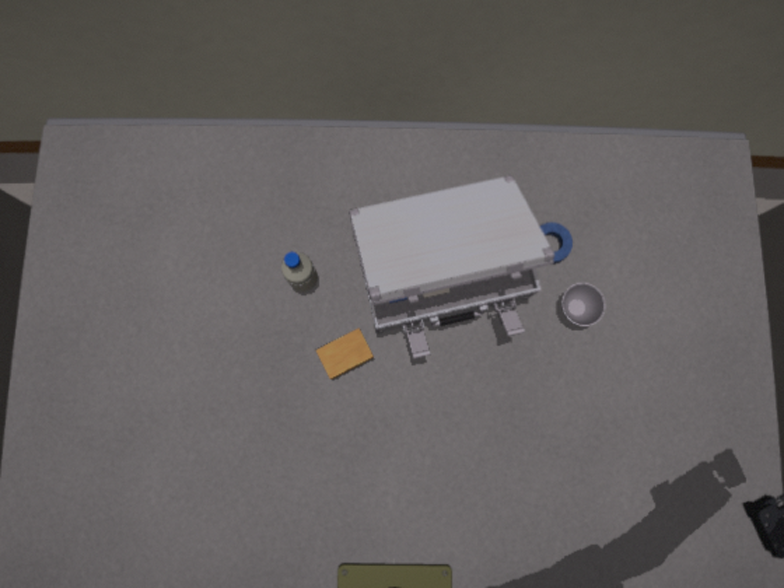

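The side view shows the case ajar, with the bottle and carton on the +y side and the bowl beyond. In the top view (zoomed 1.4x) the rim's front corners are at about (377,325) and (540,290), and the lever tips at (421,355) and (514,334). Next I fit the case model to both views.

```bash
cat > h.py <<'E'
import numpy as np, pickle, cv2
from plant import r
def proj(d,P):
    P=np.atleast_2d(P); E=d["extrinsics"]; c=P@E[:3,:3].T+E[:3,3]
    s=np.c_[c[:,0]/-c[:,2],-c[:,1]/-c[:,2]]; s*=1+d["k1"]*(s**2).sum(1)[:,None]
    f=210/np.tan(np.radians(d["fov_y"]/2)); return s*f+[d["cx"],d["cy"]]
def world(p,L):  # p=x,y,yaw
    c,s=np.cos(p[2]),np.sin(p[2]); L=np.atleast_2d(L)
    return np.c_[p[0]+c*L[:,0]-s*L[:,1],p[1]+s*L[:,0]+c*L[:,1],L[:,2]]
def lid(a,u,y,h):  # u from hinge forward, h above hinge line
    return [.1-u*np.cos(a)+h*np.sin(a),y,.102+u*np.sin(a)+h*np.cos(a)]
def model(a):
    m={"LFL":lid(a,.2,.15,.024),"LFR":lid(a,.2,-.15,.024),"LBL":lid(a,0,.15,.024),"LBR":lid(a,0,-.15,.024)}
    for n,s in(("L",1),("R",-1)):
        m["F"+n]=[-.1,s*.15,.101]; m["T"+n]=[-.112-.06*np.cos(.436),s*.085,.076+.06*np.sin(.436)]; m["P"+n]=[-.112,s*.085,.076]
    return m
E
cat > fit.py <<'E'
from h import *
from scipy.optimize import least_squares
D={n:r.snapshot(n) for n in("side","top")}
O={"top":dict(FL=(377,326),FR=(540,290),TL=(421,355),TR=(514,334),LFL=(373,295),LFR=(553,258),LBL=(352,208),LBR=(513,179)),
"side":dict(FL=(427,307),FR=(471,191),TL=(482,287),TR=(506,215),LFL=(399,238),LFR=(457,126),LBL=(286,270))}
def res(p,full=False):
    m=model(p[3]); out=[]
    for v in O:
        k=list(O[v]); e=proj(D[v],world(p,np.array([m[i] for i in k])))-np.array([O[v][i] for i in k])/1.4
        if full:
            for i,x in zip(k,e): print(v,i,x.round(1))
        out.append(e.ravel())
    return np.concatenate(out)
s=least_squares(res,[.7,-.05,.2,.5],loss="soft_l1"); p=s.x; print(p,"cost",s.cost); res(p,True); np.save("p.npy",p)
m=model(p[3])
for k in m: print(k,world(p,m[k])[0].round(4))
for v in D:
    im=cv2.resize(D[v]["color"][:,:,::-1],(1680,1260),interpolation=cv2.INTER_CUBIC)
    for k in m:
        q=proj(D[v],world(p,m[k]))[0]*3; cv2.drawMarker(im,tuple(q.round().astype(int).tolist()),(0,0,255),0,14,1)
    c=proj(D[v],world(p,[-.05,0,.1]))[0]*3; x,y=int(c[0]),int(c[1]); cv2.imwrite(f"pics/{v}1.png",im[max(0,y-300):y+300,max(0,x-380):x+380])
E
python3 fit.py
```

```text
[ 0.65522507 -0.08434241  0.23567046  0.48309029] cost 18.806600796735776
top FL [-0.3  0.3]
top FR [ 0.6 -0.1]
top TL [0.3 0.3]
top TR [ 1.1 -0. ]
top LFL [-1.1  0.9]
top LFR [ 1.2 -1.2]
top LBL [-0.8  0.9]
top LBR [ 0.2 -2.3]
side FL [-2.5  1.3]
side FR [ 2.  -1.2]
side TL [-0.4  1.1]
side TR [-0.4  3.1]
side LFL [1.2 0.1]
side LFR [ 0.7 -0.9]
side LBL [-3.9 -3.4]
LFL [0.5561 0.0461 0.2162]
LFR [ 0.6261 -0.2456  0.2162]
LBL [0.7283 0.0875 0.1233]
LBR [ 0.7983 -0.2042  0.1233]
FL [0.523  0.0382 0.101 ]
TL [ 0.4736 -0.0405  0.1013]
PL [ 0.5265 -0.0278  0.076 ]
FR [ 0.593  -0.2535  0.101 ]
TR [ 0.5133 -0.2058  0.1013]
PR [ 0.5662 -0.1931  0.076 ]
```

View pics/top1.png

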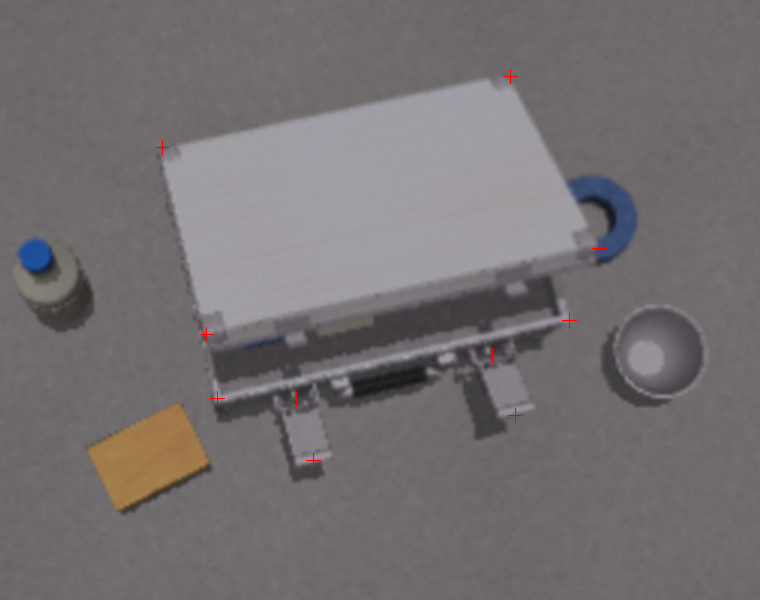

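View pics/side1.png

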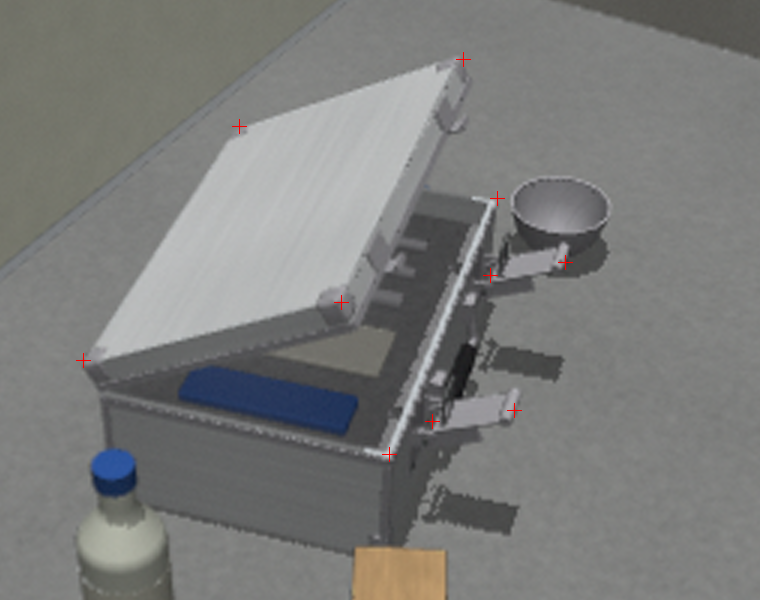

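The fit agrees to a few mm in both views: yaw is 13.5°, the lid is at 0.48 rad and lever tip height is as expected. I'll press with closed fingers, jaw axis along case y, tilted 12° so the gripper body clears the keepers. Now the moves.

```bash
cat >> h.py <<'E'
from scipy.spatial.transform import Rotation as Ro
def plan(tips,tilt=12,p=None):
    "tips: case-frame fingertip targets; prints turn and successive tool-axis shifts (cm)"
    p=np.load("p.npy") if p is None else p
    s=r.get_state(); R0=Ro.from_quat(s["eef_rot"]); t=np.radians(tilt); Z=Ro.from_euler("z",p[2])
    x=Z.apply([np.sin(t),0,-np.cos(t)]); C=[]
    for g in(1,-1):
        y=Z.apply([0,g,0]); C.append(Ro.from_matrix(np.c_[x,y,np.cross(x,y)]))
    R=min(C,key=lambda c:(R0.inv()*c).magnitude())
    print("t",s["clock"],"F",s["contact_force"].round(1),"tip(case)",(Z.inv().apply(s["tool_pos"]+R0.apply([r.tip_reach,0,0])-[p[0],p[1],0])).round(4),"open",round(s["opening"],2))
    print("turn rotvec deg",np.degrees((R0.inv()*R).as_rotvec()).round(2)," tool axes:",R.as_matrix().round(3).tolist())
    c=s["tool_pos"]
    for T in tips:
        w=world(p,T)[0]-x*r.tip_reach; print(T,"w",w.round(3),"shift cm",(R.inv().apply(w-c)*100).round(2)); c=w
E
python3 -c "
from h import *
print(r.tip_reach, Ro.from_quat(r.get_state()['eef_rot']).as_matrix().round(3))
plan([[-.04,0,.28],[-.04,0,.22],[-.04,0,.125],[-.04,0,.2],[-.149,.085,.2]])"
```

```text
0.011 [[-0.     0.417 -0.909]
 [ 0.001 -0.909 -0.417]
 [-1.    -0.001  0.   ]]
t 0.2 F [-0.  -0.3  0. ] tip(case) [-0.4969 -0.3779  0.2137] open 1.0
turn rotvec deg [11.08 11.97  1.22]  tool axes: [[0.202, 0.233, -0.951], [0.049, -0.972, -0.228], [-0.978, -0.0, -0.208]]
[-0.04, 0, 0.28] w [ 0.614 -0.094  0.291] shift cm [  2.99 -37.79 -45.85]
[-0.04, 0, 0.22] w [ 0.614 -0.094  0.231] shift cm [5.87 0.   1.25]
[-0.04, 0, 0.125] w [ 0.614 -0.094  0.136] shift cm [9.29 0.   1.98]
[-0.04, 0, 0.2] w [ 0.614 -0.094  0.211] shift cm [-7.34 -0.   -1.56]
[-0.149, 0.085, 0.2] w [ 0.488 -0.037  0.211] shift cm [-2.27 -8.5  10.66]
```

>>> drive_tool(
  deltas=[
    [[2.77,3,0.3],[-2,0,0],0],
    [[2.77,3,0.3],[-2,0,0],0],
    [[2.77,3,0.3],[-2,0,0],0],
    [[2.77,3,0.3],[-2,0,0],0],
    [[0,0,0],[0,-2,-2.5],0],
    [[0,0,0],[0,-2,-2.5],0],
    [[0,0,0],[0,-2,-2.5],0],
    [[0,0,0],[0,-2,-2.5],0],
    [[0,0,0],[0,-2,-2.5],0],
    [[0,0,0],[0,-2,-2.5],0],
    [[0,0,0],[0,-2,-2.5],0],
    [[0,0,0],[0,-2,-2.5],0],
  ],
  force=20,
)

```text
clock: 1.2
tool_pos: [0.4077, -0.3672, 0.3465]
eef_rot: [0.772, 0.091, -0.625, 0.074]
contact_force: [-0.2, -0.6, 0.0]
opening: 0.117
```

>>> drive_tool(
  deltas=[
    [[0,0,0],[0,-2,-2.5],0],
    [[0,0,0],[0,-2,-2.5],0],
    [[0,0,0],[0,-2,-2.5],0],
    [[0,0,0],[0,-2,-2.5],0],
    [[0,0,0],[0,-2,-2.5],0],
    [[0,0,0],[0,-2,-2.5],0],
    [[0,0,0],[0,-2,-2.5],0],
    [[0,0,0],[0,-2,-2.5],0],
    [[0,0,0],[0,0,0],0],
  ],
)

```text
clock: 1.95
tool_pos: [0.5642, -0.1592, 0.3894]
eef_rot: [0.773, 0.097, -0.622, 0.076]
contact_force: [-0.1, 1.0, 0.9]
opening: 0.003
```

```bash
python3 -c "
from h import *
plan([[-.04,0,.23],[-.04,0,.125]])"
```

```text
t 1.95 F [-0.1  1.   0.9] tip(case) [-0.1036 -0.0515  0.3786] open 0.0
turn rotvec deg [ 0.61 -0.35  0.26]  tool axes: [[0.202, 0.233, -0.951], [0.049, -0.972, -0.228], [-0.978, -0.0, -0.208]]
[-0.04, 0, 0.23] w [ 0.614 -0.094  0.241] shift cm [15.86 -5.15 -3.14]
[-0.04, 0, 0.125] w [ 0.614 -0.094  0.136] shift cm [10.27  0.    2.18]
```

>>> drive_tool(
  deltas=[
    [[0.6,-0.35,0.25],[2,-1,-1.5],0],
    [[0,0,0],[2,-1,-1.5],0],
    [[0,0,0],[3,-1,-0.5],0],
    [[0,0,0],[3,-1,0.1],0],
    [[0,0,0],[3,-1.15,0.1],0],
    [[0,0,0],[2.86,0,0.16],0],
    [[0,0,0],[1,0,0.21],0],
    [[0,0,0],[1,0,0.21],0],
    [[0,0,0],[1,0,0.21],0],
    [[0,0,0],[1,0,0.21],0],
  ],
)

```text
clock: 2.78
tool_pos: [0.6108, -0.1044, 0.1989]
eef_rot: [0.772, 0.085, -0.626, 0.072]
contact_force: [-0.2, 0.1, 2.4]
opening: 0.007
```

>>> drive_tool(
  deltas=[
    [[0,0,0],[0.7,0,0.15],0],
    [[0,0,0],[0.7,0,0.15],0],
    [[0,0,0],[0.7,0,0.15],0],
    [[0,0,0],[0.7,0,0.15],0],
  ],
)

```text
clock: 3.12
tool_pos: [0.6099, -0.1038, 0.1695]
eef_rot: [0.771, 0.086, -0.627, 0.072]
contact_force: [-1.4, -0.7, 3.0]
opening: 0.002
```

```bash
python3 -c "
from h import *
plan([[-.04,0,.125]])"
```

```text
t 3.1167 F [-1.4 -0.7  3. ] tip(case) [-0.0464 -0.0084  0.1587] open 0.0
turn rotvec deg [-0.61  0.26 -0.32]  tool axes: [[0.202, 0.233, -0.951], [0.049, -0.972, -0.228], [-0.978, -0.0, -0.208]]
[-0.04, 0, 0.125] w [ 0.614 -0.094  0.136] shift cm [ 3.43 -0.84  0.08]
```

>>> drive_tool(
  deltas=[
    [[0,0,0],[0.7,0,0.15],0],
    [[0,0,0],[0.7,0,0.15],0],
    [[0,0,0],[0.7,0,0.15],0],
    [[0,0,0],[0.6,0,0.12],0],
    [[0,0,0],[0.3,0,0.06],0],
    [[0,0,0],[0.2,0,0.04],0],
    [[0,0,0],[0.1,0,0.02],0],
    [[0,0,0],[0,0,0],0],
    [[0,0,0],[0,0,0],0],
  ],
)

```text
clock: 3.87
tool_pos: [0.6098, -0.1035, 0.136]
eef_rot: [0.771, 0.086, -0.627, 0.072]
contact_force: [0.4, -0.5, -0.1]
opening: 0.004
```

>>> drive_tool(
  deltas=[
    [[0,0,0],[0.15,0,0.03],0],
    [[0,0,0],[0.15,0,0.03],0],
    [[0,0,0],[0,0,0],0],
    [[0,0,0],[0,0,0],0],
  ],
)

```text
clock: 4.2
tool_pos: [0.6097, -0.1037, 0.1328]
eef_rot: [0.771, 0.086, -0.627, 0.072]
contact_force: [0.1, -0.4, 0.7]
opening: 0.008
```

```bash
python3 -c "
from h import *
plan([[-.04,0,.20]])"
```

```text
t 4.2 F [ 0.1 -0.4  0.7] tip(case) [-0.0465 -0.0082  0.122 ] open 0.01
turn rotvec deg [-0.6   0.3  -0.29]  tool axes: [[0.202, 0.233, -0.951], [0.049, -0.972, -0.228], [-0.978, -0.0, -0.208]]
[-0.04, 0, 0.2] w [ 0.614 -0.094  0.211] shift cm [-7.49 -0.82 -2.25]
```

```bash
python3 -c "
from h import *
d=r.snapshot('side'); p=np.load('p.npy'); im=cv2.resize(d['color'][:,:,::-1],(1680,1260),interpolation=cv2.INTER_CUBIC)
m=model(0)
for k in m: cv2.drawMarker(im,tuple((proj(d,world(p,m[k]))[0]*3).astype(int).tolist()),(0,0,255),0,14,1)
c=(proj(d,world(p,[-.05,0,.1]))[0]*3).astype(int); cv2.imwrite('pics/side2.png',im[c[1]-300:c[1]+300,c[0]-380:c[0]+380])"
```

```text
(no output)
```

View pics/side2.png

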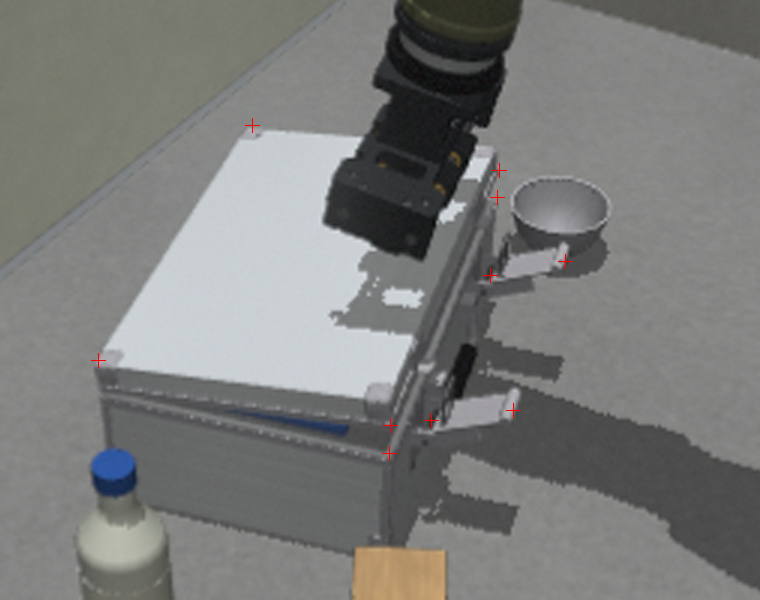

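The lid is still about 0.07 rad ajar, with its front corner at (388,392) against a shut position of (391,425). The closed fingertips seem to reach less far than nominal, so I keep pressing and watch the force.

>>> drive_tool(
  deltas=[
    [[0,0,0],[0.2,0,0.04],0],
    [[0,0,0],[0.2,0,0.04],0],
    [[0,0,0],[0.2,0,0.04],0],
    [[0,0,0],[0.2,0,0.04],0],
    [[0,0,0],[0,0,0],0],
  ],
)

```text
clock: 4.67
tool_pos: [0.6094, -0.1037, 0.1241]
eef_rot: [0.77, 0.086, -0.628, 0.072]
contact_force: [-1.2, -0.4, 0.8]
opening: 0.006
```

>>> drive_tool(
  deltas=[
    [[0,0,0],[0.2,0,0.04],0],
    [[0,0,0],[0.15,0,0.03],0],
    [[0,0,0],[0,0,0],0],
    [[0,0,0],[0,0,0],0],
  ],
)

```text
clock: 5.0
tool_pos: [0.6097, -0.1036, 0.1209]
eef_rot: [0.771, 0.086, -0.627, 0.072]
contact_force: [-0.6, 1.0, 0.2]
opening: 0.006
```

```bash
python3 -c "
from h import *
p=np.load('p.npy'); m=model(0); s=r.get_state(); print(s['moment'],s['contact_force'])
o=[]
for v in('side','top'):
    d=r.snapshot(v); im=cv2.resize(d['color'][:,:,::-1],(1680,1260),interpolation=cv2.INTER_CUBIC)
    for k in m: cv2.drawMarker(im,tuple((proj(d,world(p,m[k]))[0]*3).astype(int).tolist()),(0,0,255),0,14,1)
    t=s['tool_pos']+Ro.from_quat(s['eef_rot']).apply([.011,0,0])
    cv2.drawMarker(im,tuple((proj(d,t)[0]*3).astype(int).tolist()),(0,255,0),0,14,1)
    c=(proj(d,world(p,[-.05,0,.1]))[0]*3).astype(int); o.append(im[c[1]-280:c[1]+280,c[0]-360:c[0]+220][:,-580:])
    o[-1]=cv2.copyMakeBorder(o[-1],0,0,0,580-o[-1].shape[1],0)[:,100:500]
cv2.imwrite('pics/both3.png',np.hstack(o))"
```

```text
[-0.04304426  0.24244558  0.05088796] [-0.61022743  1.01072089  0.21127909]
```

View pics/both3.png

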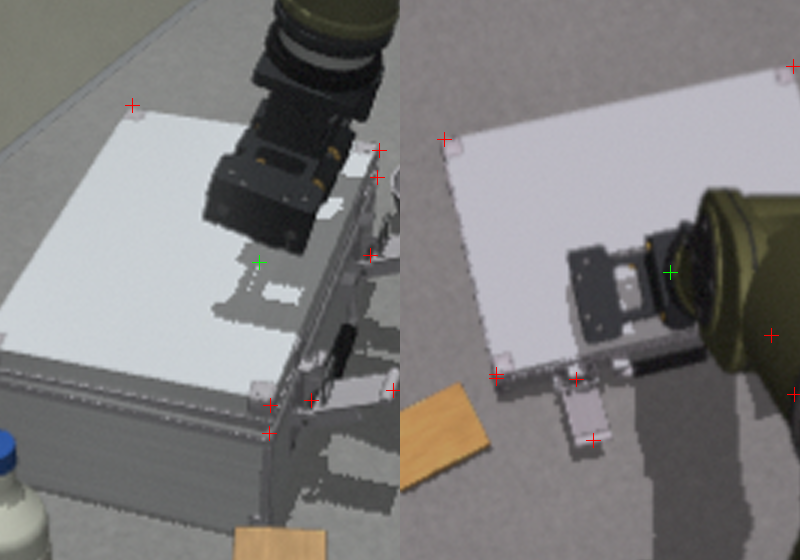

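>>> drive_tool(
  deltas=[
    [[0,0,0],[0.2,0,0.04],0],
    [[0,0,0],[0.2,0,0.04],0],
    [[0,0,0],[0,0,0],0],
    [[0,0,0],[0,0,0],0],
  ],
)

```text
clock: 5.43
tool_pos: [0.6097, -0.1036, 0.1168]
eef_rot: [0.771, 0.086, -0.627, 0.072]
contact_force: [0.1, -0.9, -0.2]
opening: 0.004
```

```bash
python3 -c "
from h import *
a=cv2.imread('pics/side0.png')
s=r.get_state(); print(s['contact_force'],s['moment'],s['tool_pos'],s['joint_torque'].round(2), r.tip_reach)
d=r.snapshot('side'); np.save('s3.npy',d['color'])"
```

```text
[ 0.14208508 -0.85731803 -0.17166531] [-0.02008074  0.20683324  0.04480816] [ 0.60969043 -0.10359615  0.11677097] [-3.000e-02 -5.092e+01 -1.150e+00 -1.030e+01 -5.000e-02 -8.600e-01
 -0.000e+00] 0.011
```

```bash
python3 -c "
from h import *
d=r.snapshot('side');t=r.snapshot('top')
for z in(.214,.225,.28): 
  q=[.26,-.568,z]; print(z,proj(d,q)[0]*1.4,proj(t,q)[0]*1.4)
p=np.load('p.npy')
im=cv2.resize(d['color'][:,:,::-1],(2240,1680),interpolation=cv2.INTER_CUBIC)
m=model(0)
for k in m: cv2.drawMarker(im,tuple((proj(d,world(p,m[k]))[0]*4).astype(int).tolist()),(0,0,255),0,14,1)
for k,v in model(.03).items(): cv2.drawMarker(im,tuple((proj(d,world(p,v))[0]*4).astype(int).tolist()),(255,0,0),0,10,1)
c=(proj(d,world(p,[-.08,0,.1]))[0]*4).astype(int); cv2.imwrite('pics/side4.png',im[c[1]-300:c[1]+300,c[0]-400:c[0]+300])
"
```

```text
0.214 [739.77268343 103.5662056 ] [763.48141654 490.64700513]
0.225 [741.70351397  97.68222459] [767.92795541 491.66467435]
0.28 [751.62309285  67.30506686] [791.6994716  497.07686246]
```

View pics/side4.png

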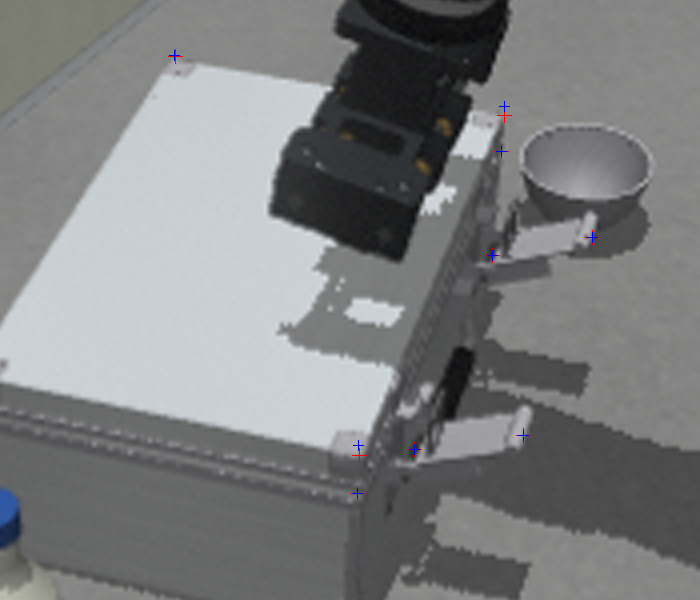

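Seam now nearly parallel with the lid corner at (350,437), so a few mm remain. I press on until the force rises.

>>> drive_tool(
  deltas=[
    [[0,0,0],[0.2,0,0.04],0],
    [[0,0,0],[0.1,0,0.02],0],
    [[0,0,0],[0,0,0],0],
  ],
)

```text
clock: 5.83
tool_pos: [0.6099, -0.1037, 0.1147]
eef_rot: [0.771, 0.086, -0.627, 0.072]
contact_force: [-2.3, 0.3, 7.4]
opening: 0.006
```

>>> drive_tool(
  deltas=[
    [[0,0,0],[0.2,0,0.04],0],
    [[0,0,0],[0.1,0,0.02],0],
    [[0,0,0],[0,0,0],0],
  ],
)

```text
clock: 6.08
tool_pos: [0.61, -0.1037, 0.1142]
eef_rot: [0.771, 0.086, -0.626, 0.072]
contact_force: [-10.2, 1.0, 28.6]
opening: 0.004
```

The force jumped to 28 N, so the lid is shut. Contact came with the TCP about 22 mm lower than nominal. I back off and check the actual fingertip location in the images before touching the levers.

>>> drive_tool(
  deltas=[
    [[0,0,0],[-1.5,0,-0.3],0],
    [[0,0,0],[-2,0,-0.4],0],
    [[0,0,0],[-2,0,-0.4],0],
    [[0,0,0],[-1.5,-1.5,1],0],
    [[0,0,0],[-0.5,-1.5,2],0],
    [[0,0,0],[-0.3,-1.5,2],0],
    [[0,0,0],[-0.3,-1.5,2],0],
    [[0,0,0],[-0.2,-1.5,2],0],
    [[0,0,0],[-0.2,-1.8,1.2],0],
    [[0,0,0],[0,0,0],0],
    [[0,0,0],[0,0,0],0],
  ],
)

```text
clock: 7.0
tool_pos: [0.485, -0.0358, 0.1755]
eef_rot: [0.771, 0.087, -0.627, 0.072]
contact_force: [1.4, 0.1, 0.2]
opening: 0.004
```

```bash
cat > look.py <<'E'
from h import *
import sys
p=np.load('p.npy'); plan([]); s=r.get_state(); R=Ro.from_quat(s['eef_rot']); o=[]
for v in('side','top'):
    d=r.snapshot(v); cv2.imwrite(f'pics/raw_{v}_{sys.argv[1]}.png',d['color'][:,:,::-1])
    im=cv2.resize(d['color'][:,:,::-1],(2240,1680),interpolation=cv2.INTER_CUBIC)
    for k,c in((.011,(0,255,0)),(-.011,(255,0,255))):
        q=(proj(d,s['tool_pos']+R.apply([k,0,0]))[0]*4).astype(int); cv2.drawMarker(im,tuple(q.tolist()),c,0,16,1); print(v,k,q/4)
    for k,w in model(0).items(): cv2.drawMarker(im,tuple((proj(d,world(p,w))[0]*4).astype(int).tolist()),(0,0,255),0,14,1)
    x=min(max(q[0]-200,0),2240-400); y=max(q[1]-280,0); print('crop',x,y); o.append(im[y:y+560,x:x+400])
cv2.imwrite(f'pics/look{sys.argv[1]}.png',np.hstack(o))
E
python3 look.py 5
```

```text
t 7.0 F [1.4 0.1 0.2] tip(case) [-0.1519  0.0869  0.1647] open 0.0
turn rotvec deg [-0.49  0.32 -0.26]  tool axes: [[0.202, 0.233, -0.951], [0.049, -0.972, -0.228], [-0.978, -0.0, -0.208]]
side 0.011 [338.75 180.25]
side -0.011 [342. 172.]
crop 1168 408
top 0.011 [300.5  245.75]
top -0.011 [301.75 246.75]
crop 1007 707
```

View pics/look5.png

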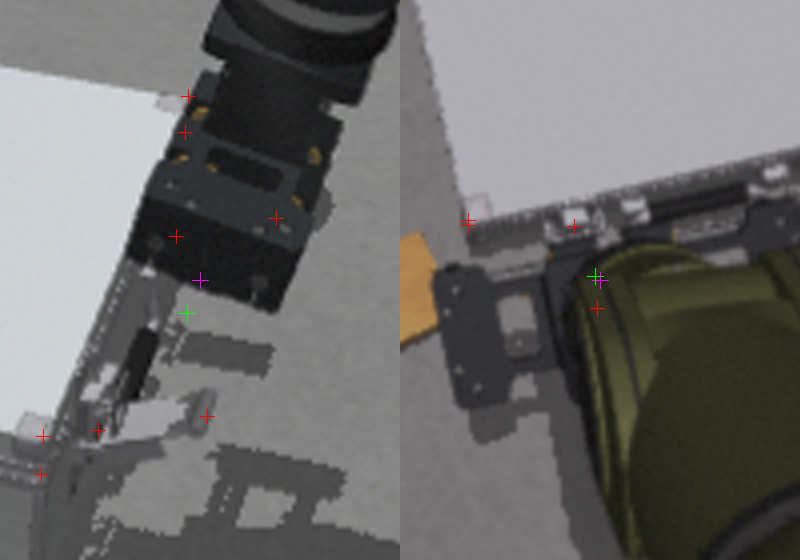

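```bash
python3 -c "
from h import *
s=r.get_state(); R=Ro.from_quat(s['eef_rot'])
for v,(cx,cy) in (('side',(1168,408)),('top',(1007-400,707))):
  d=r.snapshot(v)
  for x in(-.053,-.075,-.1):
    for z in(-.0375,.0375):
      q=s['tool_pos']+R.apply([x,-.0935,z]); print(v,x,z,(proj(d,q)[0]*4-[cx,cy]).round())
"
```

```text
side -0.053 -0.0375 [ 91. 306.]
side -0.053 0.0375 [257. 369.]
side -0.075 -0.0375 [104. 268.]
side -0.075 0.0375 [272. 333.]
side -0.1 -0.0375 [119. 224.]
side -0.1 0.0375 [291. 290.]
top -0.053 -0.0375 [425. 254.]
top -0.053 0.0375 [453. 392.]
top -0.075 -0.0375 [425. 258.]
top -0.075 0.0375 [454. 399.]
top -0.1 -0.0375 [425. 263.]
top -0.1 0.0375 [456. 409.]
```

The body's outline matches horizontally in the top view (corners near (437,268) and (455,410)) but sits about 22 mm high along the tool axis. That agrees with the lid contact, so I use an effective tip reach of -11 mm.

```bash
sed -i 's/r\.tip_reach/REACH/g; s/^from plant import r$/from plant import r\nREACH=-.011/' h.py; python3 -c "
from h import *
plan([[-.149,.085,.135],[-.149,.085,.044],[-.149,.085,.15],[-.149,-.085,.15]])"
```

```text
t 7.2 F [ 1.1 -0.5  0.4] tip(case) [-0.1552  0.0853  0.1863] open 0.0
turn rotvec deg [-0.65  0.23 -0.32]  tool axes: [[0.202, 0.233, -0.951], [0.049, -0.972, -0.228], [-0.978, -0.0, -0.208]]
[-0.149, 0.085, 0.135] w [ 0.493 -0.036  0.124] shift cm [5.14 0.03 0.46]
[-0.149, 0.085, 0.044] w [ 0.493 -0.036  0.033] shift cm [8.9  0.   1.89]
[-0.149, 0.085, 0.15] w [ 0.493 -0.036  0.139] shift cm [-10.37  -0.    -2.2 ]
[-0.149, -0.085, 0.15] w [ 0.532 -0.201  0.139] shift cm [ 0. 17. -0.]
```

>>> drive_tool(
  deltas=[
    [[0,0,0],[1.7,0,0.15],0],
    [[0,0,0],[1.7,0,0.15],0],
    [[0,0,0],[1.74,0,0.16],0],
    [[0,0,0],[0.7,0,0.15],0],
    [[0,0,0],[0.7,0,0.15],0],
    [[0,0,0],[0.7,0,0.15],0],
    [[0,0,0],[0.7,0,0.15],0],
    [[0,0,0],[0.7,0,0.15],0],
    [[0,0,0],[0.7,0,0.15],0],
  ],
)

```text
clock: 7.95
tool_pos: [0.4978, -0.0378, 0.0986]
eef_rot: [0.766, 0.087, -0.633, 0.071]
contact_force: [0.3, 0.7, -0.6]
opening: 0.004
```

>>> drive_tool(
  deltas=[
    [[0,0,0],[0.7,0,0.15],0],
    [[0,0,0],[0.7,0,0.15],0],
    [[0,0,0],[0.7,0,0.15],0],
    [[0,0,0],[0.7,0,0.15],0],
  ],
)

```text
clock: 8.28
tool_pos: [0.5035, -0.0395, 0.0785]
eef_rot: [0.76, 0.087, -0.64, 0.069]
contact_force: [-4.2, -0.6, 6.4]
opening: 0.01
```

```bash
python3 -c "
from h import *
print(r.get_state()['q'].round(3))
plan([[-.149,.085,.06],[-.149,.085,.044]])"
```

```text
[ 0.1    0.764 -0.13   2.204  1.324  0.044 -2.655]
t 8.2833 F [-4.2 -0.6  6.4] tip(case) [-0.1389  0.079   0.0894] open 0.01
turn rotvec deg [-0.79  2.12  0.27]  tool axes: [[0.202, 0.233, -0.951], [0.049, -0.972, -0.228], [-0.978, -0.0, -0.208]]
[-0.149, 0.085, 0.06] w [ 0.493 -0.036  0.049] shift cm [ 2.66 -0.6   1.56]
[-0.149, 0.085, 0.044] w [ 0.493 -0.036  0.033] shift cm [1.57 0.   0.33]
```

Joints 6 and 7 are at their limits with this tilt. I back up and use a nearly vertical tool, pressing slightly further out to clear the keepers.

>>> drive_tool(
  deltas=[
    [[0,0,0],[-2,0,-0.2],0],
    [[0,0,0],[-2,0,-0.2],0],
    [[0,0,0],[-2,0,-0.2],0],
    [[0,-4,0],[-1,0,0.5],0],
    [[0,-3,0],[0,0,0.5],0],
    [[0,0,0],[0,0,0],0],
    [[0,0,0],[0,0,0],0],
  ],
)

```text
clock: 8.87
tool_pos: [0.4893, -0.0428, 0.1383]
eef_rot: [0.72, 0.084, -0.685, 0.074]
contact_force: [-0.4, 0.1, 0.1]
opening: 0.003
```

```bash
python3 -c "
from h import *
print(r.get_state()['q'].round(3))
plan([[-.153,.085,.13],[-.153,.085,.044]],3)"
```

```text
[ 0.419  0.721 -0.669  2.077  0.83   0.567 -2.188]
t 8.8667 F [-0.4  0.1  0.1] tip(case) [-0.1522  0.079   0.1493] open 0.0
turn rotvec deg [-0.74  0.01  0.46]  tool axes: [[0.051, 0.233, -0.971], [0.012, -0.972, -0.233], [-0.999, 0.0, -0.052]]
[-0.153, 0.085, 0.13] w [ 0.487 -0.037  0.119] shift cm [ 1.92 -0.59  0.18]
[-0.153, 0.085, 0.044] w [ 0.487 -0.037  0.033] shift cm [ 8.59 -0.    0.45]
```

>>> drive_tool(
  deltas=[
    [[-0.7,0,0.4],[1,-0.6,0.1],0],
    [[0,0,0],[0.9,0,0.08],0],
    [[0,0,0],[0.8,0,0.04],0],
    [[0,0,0],[0.8,0,0.04],0],
    [[0,0,0],[0.8,0,0.04],0],
    [[0,0,0],[0.8,0,0.04],0],
    [[0,0,0],[0.8,0,0.04],0],
  ],
)

```text
clock: 9.45
tool_pos: [0.4866, -0.037, 0.0791]
eef_rot: [0.72, 0.086, -0.684, 0.082]
contact_force: [-2.6, -0.1, 4.7]
opening: 0.005
```

```bash
python3 -c "
from h import *
print(r.get_state()['q'].round(3))
plan([[-.153,.085,.044]],3)"
```

```text
[ 0.301  0.803 -0.509  2.129  1.024  0.412 -2.368]
t 9.45 F [-2.6 -0.1  4.7] tip(case) [-0.1534  0.0854  0.09  ] open 0.01
turn rotvec deg [ 0.1   0.07 -0.01]  tool axes: [[0.051, 0.233, -0.971], [0.012, -0.972, -0.233], [-0.999, 0.0, -0.052]]
[-0.153, 0.085, 0.044] w [ 0.487 -0.037  0.033] shift cm [4.6  0.04 0.2 ]
```

>>> drive_tool(
  deltas=[
    [[0,0,0],[0.6,0,0.03],0],
    [[0,0,0],[0.6,0,0.03],0],
    [[0,0,0],[0.6,0,0.03],0],
    [[0,0,0],[0.6,0,0.03],0],
  ],
)

```text
clock: 9.78
tool_pos: [0.485, -0.0375, 0.0551]
eef_rot: [0.719, 0.086, -0.685, 0.082]
contact_force: [-1.4, -0.5, 4.7]
opening: 0.006
```

>>> drive_tool(
  deltas=[
    [[0,0,0],[0.6,0,0.03],0],
    [[0,0,0],[0.6,0,0.03],0],
    [[0,0,0],[0.6,0,0.03],0],
    [[0,0,0],[0.4,0,0.02],0],
    [[0,0,0],[0,0,0],0],
  ],
)

```text
clock: 10.2
tool_pos: [0.4863, -0.0368, 0.0327]
eef_rot: [0.719, 0.086, -0.684, 0.082]
contact_force: [-0.1, 0.1, -0.1]
opening: 0.006
```

```bash
python3 -c "
from h import *
print(r.get_state()['q'].round(3))
plan([[-.153,.085,.044],[-.155,.085,.15],[-.153,-.085,.15],[-.153,-.085,.044]],3)"
```

```text
[ 0.206  0.876 -0.354  2.147  1.21   0.277 -2.543]
t 10.2 F [-0.1  0.1 -0.1] tip(case) [-0.1538  0.0856  0.0437] open 0.01
turn rotvec deg [0.15 0.16 0.01]  tool axes: [[0.051, 0.233, -0.971], [0.012, -0.972, -0.233], [-0.999, 0.0, -0.052]]
[-0.153, 0.085, 0.044] w [ 0.487 -0.037  0.033] shift cm [-0.03  0.06 -0.08]
[-0.155, 0.085, 0.15] w [ 0.485 -0.038  0.139] shift cm [-10.6   -0.    -0.36]
[-0.153, -0.085, 0.15] w [ 0.527 -0.203  0.139] shift cm [ 1.0e-02  1.7e+01 -2.0e-01]
[-0.153, -0.085, 0.044] w [ 0.527 -0.203  0.033] shift cm [10.59 -0.    0.55]
```

Force dropped to zero past centre, so the lever probably snapped. I rise, move across to the right latch and look.

>>> drive_tool(
  deltas=[
    [[0,0,0],[-1.5,0,0.1],0],
    [[0,0,0],[-2.5,0,0],0],
    [[0,0,0],[-2.5,0,-0.1],0],
    [[0,0,0],[-2.5,0,-0.1],0],
    [[0,0,0],[-1.6,1,-0.1],0],
    [[0,0,0],[0,2.5,0],0],
    [[0,0,0],[0,2.5,0],0],
    [[0,0,0],[0,2.5,0],0],
    [[0,0,0],[0,2.5,0],0],
    [[0,0,0],[0,2.5,0],0],
    [[0,0,0],[0,2,0],0],
    [[0,0,0],[0,1.5,0],0],
  ],
)

```text
clock: 11.2
tool_pos: [0.5232, -0.2057, 0.1394]
eef_rot: [0.72, 0.085, -0.684, 0.081]
contact_force: [0.5, 0.0, 0.5]
opening: 0.008
```

>>> drive_tool(
  deltas=[
    [[0,0,0],[0,0,0],0],
    [[0,0,0],[0,0,0],0],
  ],
)

```text
clock: 11.37
tool_pos: [0.5231, -0.2032, 0.1394]
eef_rot: [0.72, 0.086, -0.684, 0.081]
contact_force: [-0.0, 0.6, 0.8]
opening: -0.001
```

```bash
python3 -c "
from h import *
print(r.get_state()['q'].round(3))
plan([[-.153,-.085,.13],[-.153,-.085,.044]],3)
d=r.snapshot('side'); p=np.load('p.npy')
im=cv2.resize(d['color'][:,:,::-1],(2240,1680),interpolation=cv2.INTER_CUBIC)
for k,v in model(0).items(): cv2.drawMarker(im,tuple((proj(d,world(p,v))[0]*4).astype(int).tolist()),(0,0,255),0,14,1)
c=(proj(d,world(p,[-.08,0,.1]))[0]*4).astype(int); cv2.imwrite('pics/side6.png',im[c[1]-300:c[1]+300,c[0]-400:c[0]+300])
"
```

```text
[ 0.728  0.804 -0.735  1.867  0.775  0.726 -1.773]
t 11.3667 F [-0.   0.6  0.8] tip(case) [-0.1568 -0.0847  0.1504] open -0.0
turn rotvec deg [0.03 0.09 0.02]  tool axes: [[0.051, 0.233, -0.971], [0.012, -0.972, -0.233], [-0.999, 0.0, -0.052]]
[-0.153, -0.085, 0.13] w [ 0.527 -0.203  0.119] shift cm [ 2.05  0.03 -0.27]
[-0.153, -0.085, 0.044] w [ 0.527 -0.203  0.033] shift cm [ 8.59 -0.    0.45]
```

View pics/side6.png

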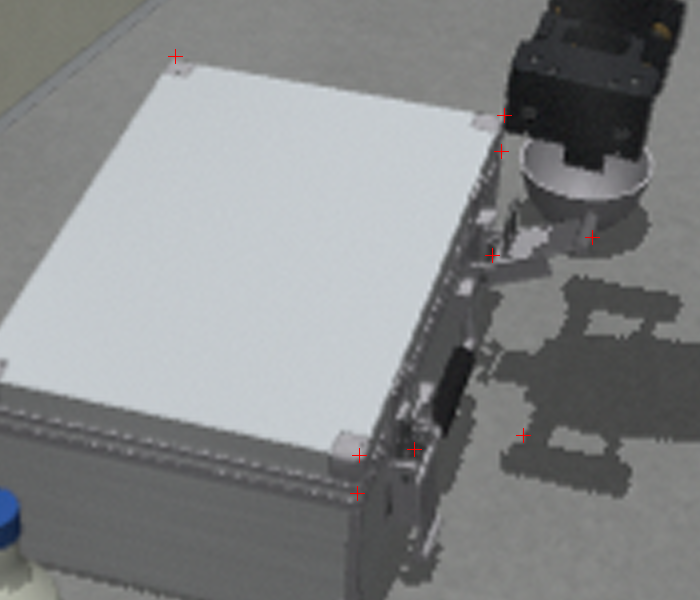

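The left lever now hangs flat (around (430,500)), the case hasn't moved, and the fingertip at (585,165) is over the right lever. I press that one now.

>>> drive_tool(
  deltas=[
    [[0,0,0],[1,0,-0.1],0],
    [[0,0,0],[1,0,-0.1],0],
    [[0,0,0],[0.8,0,0.04],0],
    [[0,0,0],[0.8,0,0.04],0],
    [[0,0,0],[0.8,0,0.04],0],
    [[0,0,0],[0.8,0,0.04],0],
    [[0,0,0],[0.8,0,0.04],0],
    [[0,0,0],[0.6,0,0.03],0],
  ],
)

```text
clock: 12.08
tool_pos: [0.526, -0.2022, 0.0728]
eef_rot: [0.719, 0.086, -0.684, 0.082]
contact_force: [-4.2, 0.6, 5.4]
opening: 0.007
```

>>> drive_tool(
  deltas=[
    [[0,0,0],[0.6,0,0.03],0],
    [[0,0,0],[0.6,0,0.03],0],
    [[0,0,0],[0.6,0,0.03],0],
    [[0,0,0],[0.6,0,0.03],0],
  ],
)

```text
clock: 12.42
tool_pos: [0.5268, -0.202, 0.0493]
eef_rot: [0.72, 0.086, -0.684, 0.082]
contact_force: [1.2, -0.4, 2.3]
opening: 0.005
```

>>> drive_tool(
  deltas=[
    [[0,0,0],[0.6,0,0.03],0],
    [[0,0,0],[0.6,0,0.03],0],
    [[0,0,0],[0.4,0,0.02],0],
    [[0,0,0],[0.2,0,0.02],0],
    [[0,0,0],[0,0,0],0],
  ],
)

```text
clock: 12.83
tool_pos: [0.526, -0.2022, 0.0309]
eef_rot: [0.719, 0.086, -0.684, 0.082]
contact_force: [0.4, 0.1, 0.3]
opening: 0.008
```

>>> drive_tool(
  deltas=[
    [[0,0,0],[-1.5,0,0.1],0],
    [[0,0,0],[-2.5,0,0],0],
    [[0,0,0],[-2.5,0,0],0],
    [[0,0,0],[-2.5,0,0],0],
    [[0,0,0],[-2.5,0,1],0],
    [[0,0,0],[-2,0,2],0],
    [[0,0,0],[-1,0,2],0],
    [[0,0,0],[-1,0,2],0],
    [[0,0,0],[0,0,1],0],
    [[0,0,0],[0,0,0],0],
    [[0,0,0],[0,0,0],0],
  ],
)

```text
clock: 13.75
tool_pos: [0.4403, -0.2233, 0.1821]
eef_rot: [0.72, 0.086, -0.684, 0.082]
contact_force: [0.5, 0.7, -0.3]
opening: 0.007
```

```bash
python3 -c "
from h import *
p=np.load('p.npy'); o=[]
for v in('side','top'):
    d=r.snapshot(v); im=cv2.resize(d['color'][:,:,::-1],(1680,1260),interpolation=cv2.INTER_CUBIC)
    for k,w in model(0).items(): cv2.drawMarker(im,tuple((proj(d,world(p,w))[0]*3).astype(int).tolist()),(0,0,255),0,14,1)
    c=(proj(d,world(p,[-.06,0,.1]))[0]*3).astype(int); o.append(im[c[1]-280:c[1]+280,c[0]-200:c[0]+200])
cv2.imwrite('pics/both7.png',np.hstack(o)); plan([])"
```

```text
t 13.85 F [-0.3  0.4 -0.4] tip(case) [-0.2408 -0.0845  0.1929] open 0.01
turn rotvec deg [0.17 9.02 0.05]  tool axes: [[0.202, 0.233, -0.951], [0.049, -0.972, -0.228], [-0.978, -0.0, -0.208]]
```

View pics/both7.png

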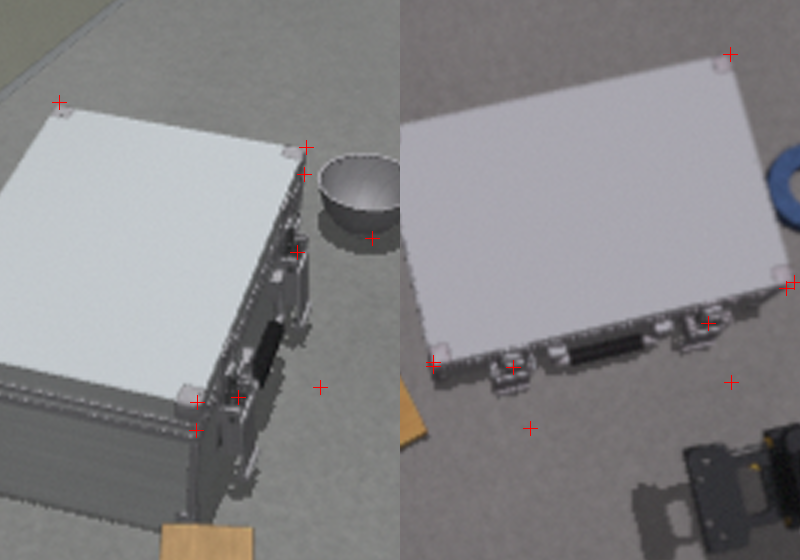

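Both levers hang flat on the front (top view: left at (512,375), right at (708,328)). The lid is shut, the case and its neighbours are in place, and the arm is clear. I'm handing in.

```bash
python3 -c "
from plant import r
print(r.finish_job(), r.get_state()['clock'])"
```

```text
the job is handed in; nothing more can be done
the job is handed in; nothing more can be done
```

I pressed the lid shut and pushed both latch levers past centre with the closed fingertips, then handed the job in just after 13.85 s. No verdict was reported.

**Lid:** the force on it jumped to about 28 N at the stop. The earlier picture showed it still slightly ajar until I pressed further.

**Latches:** resistance on each lever fell to about zero past dead centre. The last pictures from both cameras show both levers hanging flat on the front.

**Surroundings:** the case sits on its originally fitted outline. The carton, tape and bowl, as far as the last pictures showed them, look undisturbed. The bottle was outside those last crops; I saw its cap in place after the left latch and did not work near it afterwards. The arm ended clear of everything, with contact force within noise.

Two things disagreed with the plan:
- **Fingertip reach:** lid contact came with the tool about 22 mm lower than the stated reach implies. The pictures agreed, so I used the corrected reach for the latches.
- **Tool tilt:** a 12° tilt ran joints 6 and 7 into their range limits partway through the first try at the left latch. I backed off and used a 3° tilt for both latches. The left lever had been touched with about 6 N but not flipped.

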